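# Close the dust covers along a curved row of sockets

### The arm

A 6-joint arm with a two-finger parallel gripper is mounted at the origin on a cart in front of the work surface, level with it; the furniture and walls round the work are solid. World frame = base frame: x ahead of the robot, y to its left, z up, the work surface at z = 0. Lengths are in mm, angles in degrees, forces in N, time in s.
With the tool pointing down it reaches from about 325 to 925 mm from the base axis. Payload 3.1 kg.
Tool frame: the origin (TCP) lies at the very end of the fingers, on their centre line; the grasp point (between the pads) lies grasp_offset behind it (grasp_offset is the distance from the TCP to the grasp point, in mm); z points along the fingers, x is the direction in which the jaws open and shut, and the axes are right-handed (so a half turn about z gives the same grasp; the last joint's range is limited). The gripper opens to 85 mm and grips with 20 to 120 N. Pads are 22 mm wide; open, the fingers measure 114 mm over their backs; the gripper's body (76 mm by 85 mm) begins 54 mm behind the grasp point. The pads swing forward as they close: fully open they stand 13 mm farther back than shut.
Start: joints at [-76.158, 12.427, 92.441, -0, 75.132, -6.429], TCP at [216.562, -586.294, 231.3] pointing down, gripper open.
Joint ranges: [-157.48, 157.48], [-44.54, 120.13], [17.64, 146.25], [-64.5, 244.5], [7.68, 150.69], [-147.95, 147.95]. Speed limits (degrees/s): [159.86, 159.86, 180, 180, 180, 180].

### API

Orientations are given as [roll, pitch, yaw] about the fixed x, y, z axes, in that order (R = Rz(yaw) Ry(pitch) Rx(roll)).
In Python, from station import * gives the robot as it stands. Calls block until the motion is done:
- goto(position, orientation): joint-space move of the TCP to a pose.
- move_l(position, attitude=None, speed=150): straight line of the TCP; attitude=None keeps the orientation; speed is the mean speed in mm/s.
- move_j(angles): joint-space move.
- grip(opening, squeeze=None): finger opening in mm; squeeze is the grip in N (None keeps the last); returns when the fingers have stopped.
- wait(seconds).
- solve_ik(position, orientation): joint angles nearest the present ones, or None.
- get_obs(): the state.
- get_image(name): name is "scene" or "top" or "wrist"; returns the picture (420x560x3 uint8, red, green, blue); there is no depth.
- get_calibration(name): a dict with "fx", "fy", "cx", "cy" (pixels), "R" (3x3) and "t" (3): a world point X has camera coordinates R X + t; the wrist camera has in their place "mount" (4x4, takes a point from camera to tool coordinates, whose origin is the TCP and whose axes are the tool frame's). Camera axes: x right, y down, z forward; pixel columns grow to the right and rows downward; lengths in mm; the calibration is good to about 2 mm. A picture is of the moment at which its call begins: read the wrist's pose just before it. get_calibration takes no time and is no camera call.
A pose or a line that the arm cannot do raises Unreachable and nothing moves.
- sign_off(): hands the job in, once; it reports no verdict.
Trained networks look in the newest picture that a camera, given by its name, has taken for a name from the list of things; names that differ only in an ending like _2 or _b are one class to them, and where a whole thing is asked for, a point or a joint stands for the part that bears it (a point fixed in the world has none). Each returns a list of dicts, best first, with "score" (0 to 1); they miss things now and then, are a little off and sometimes report something else, mostly with a low value. They report only what shows in the picture. A call takes as long as a camera call.
- spot_in(name, camera): "extent" ([centre column, centre row, width, height] in pixels, round what is visible of it).
- regions_of(name, camera): "region" (420x560 bool, what is visible of it) and "extent" ([centre column, centre row, width, height] in pixels, round what is visible of it).
The state is a dict: "t": time; "joint_pos": joint angles; "qvel": joint speeds; "effort": joint torques, N m; "tcp_pos": TCP position; "ee_rot": TCP orientation; "wrist_force": force on the tool from outside, world axes, zero at the start; "moment": the same for the moment, N m; "grip_width": finger opening in mm.
Only numpy, scipy, OpenCV 4.12 (cv2) and the standard library are available. Lean on these libraries where they do the work, as an engineer would, in place of code of your own. Each camera call takes 0.05 s, during which the arm holds its last target.

### The job

Five small dust covers stand open along the curved row on the grey socket block. Run your fingertips lightly along the curve, from the end nearest the robot to the far end (the way the covers lean), so that the covers fold flat over their sockets one after another. Do not press hard, shift or lift the block, and leave the stamp standing on it and the small things beside it where they are.

Things in the scene. Friction and masses are not known exactly. Their poses are not given: they have to be found in the camera images.
- block: loose grey socket block, 236 x 130 x 26 mm, about 1.6 kg, standing on small rubber feet; origin on its underside, its long side along its x axis. The deck spans x -118..118 mm and y -70..60 mm and is 26 mm above the origin; its -x end is the one nearer the robot.
- socket_0 (a point): centre of the first (near end) socket of the curved row, on the deck (26 mm above the worktop). The five sockets lie 30 degrees apart on an arc of 95 mm radius about the block-frame point x 0, y -65 mm, from -60 to +60 degrees either side of the block's +y axis; they run from the near end, bulging to +y, to the far end.
- socket_1 (a point): centre of the second socket of the curved row, on the deck (26 mm above the worktop). Same arc.
- socket_2 (a point): centre of the third (middle) socket of the curved row, on the deck (26 mm above the worktop). Same arc.
- socket_3 (a point): centre of the fourth socket of the curved row, on the deck (26 mm above the worktop). Same arc.
- socket_4 (a point): centre of the fifth (far end) socket of the curved row, on the deck (26 mm above the worktop). Same arc.
- cover_0 (a joint): dust cover of the first (near end) socket, rad: 0 = lying flat over its socket, 1.4 = fully open (stop). A metal flap 13 mm wide, 30 mm long, 2.4 mm thick. Its hinge lies across the arc, 2 mm above the deck, 14 mm before the socket's centre (towards the near end, along the arc). Open, it stands up leaning towards the far end, its free edge 26 to 31 mm above the deck.
- cover_1 (a joint): dust cover of the second socket, rad: 0 = lying flat over its socket, 1.4 = fully open (stop). Like the first. The hinge is easy (under 0.1 N at the free edge); the cover stays where it is left while above about 0.75 rad and drops shut by its own weight once folded below about 0.65 rad. Closed, its flat top lies 5.4 mm above the deck, higher than the hinge.
- cover_2 (a joint): dust cover of the third (middle) socket, rad: 0 = lying flat over its socket, 1.4 = fully open (stop). Like the first. A fingertip passing 7 to 14 mm above the deck along the arc from near end to far end folds it down.
- cover_3 (a joint): dust cover of the fourth socket, rad: 0 = lying flat over its socket, 1.4 = fully open (stop). Like the first.
- cover_4 (a joint): dust cover of the fifth (far end) socket, rad: 0 = lying flat over its socket, 1.4 = fully open (stop). Like the first.
- stamp: loose wooden hand stamp, 23 mm across and 53 mm tall, standing on the deck in the hollow of the curve; origin at the centre of its underside
- gauge_block: loose ground step block 23 x 48 x 30 mm beside the socket block; origin at the centre of its underside
- vial: loose small capped vial, 20 mm across, 54 mm tall, standing beside the socket block; origin at the centre of its underside
- loupe: loose eye loupe 30 x 57 x 15 mm, lying beside the socket block; origin at the centre of its underside
- magnifier_b: fixed magnifier lamp, an obstacle to go round or over. Relative to its origin (x, y, z in mm): post foot at (-280, -180, 170), thin post up to an elbow at (-230, -155, 530), from there a boom to (75, -30, 540), then the round lamp head, about 200 mm across, further back and higher
- magnifier: fixed magnifier lamp at the right, an obstacle. Relative to its origin (x, y, z in mm): round foot at (297, 164, 0), lower boom of two thin bars from there at height 75 through (185, 80, 190) up to an elbow at about (70, 0, 290), then towards the robot and to the right to the lamp head

How it is judged (in metres and radians):
On the way, in this order (a step that is already met when the one before it is completed fails the run):
1. the first (near end) cover is folded flat (value of joint cover_0 below 0.25 rad), for 0.05 s.
2. the second cover is folded flat (value of joint cover_1 below 0.25 rad), for 0.05 s.
3. the third (middle) cover is folded flat (value of joint cover_2 below 0.25 rad), for 0.05 s.
4. the fourth cover is folded flat (value of joint cover_3 below 0.25 rad), for 0.05 s.
5. the fifth (far end) cover is folded flat (value of joint cover_4 below 0.25 rad), for 0.05 s.
At the end, for the whole second after the job is handed in: all five covers lie flat (within 0.25 rad of closed), folded in order from the near end to the far end; both ends of the row are within 15 mm of where they stood and the block is at rest; stamp, step block, vial and loupe are within 20 mm of where they stood, the stamp upright (value of joint each of cover_0, cover_1, cover_2, cover_3, cover_4 below 0.25 rad and distance of each of socket_0, socket_4 from where it was at the start of the episode below 0.015 m and linear speed of block below 0.02 m/s and distance of each of gauge_block, vial, loupe, stamp from where it was at the start of the episode below 0.02 m and angle between stamp's own z axis and vertical below 0.2 rad); the robot touches nothing.
It fails at once if the socket block is shifted or lifted by more than 15 mm (distance of any of socket_0, socket_4 from where it was at the start of the episode above 0.015 m).
It fails at once if the fingers or arm press the block or its covers with more than 25 N (contact force between any of the arm, the fingers and block above 25 N).
It fails at once if the stamp, step block, vial or loupe is moved or lifted by more than 20 mm, or the stamp is tipped (distance of any of gauge_block, vial, loupe, stamp from where it was at the start of the episode above 0.02 m or angle between stamp's own z axis and vertical above 0.4 rad).
It also fails if it takes over 51 s, if anything falls off the work surface, if the arm or the gripper's body presses on something with over 40 N, if the wrist force passes 120 N, or if a joint passes its speed limit or range.

## Working session

There is one attempt and no reset: what is moved stays moved. The work goes in short steps, each a Python script; the robot and the scene stay as the last script left them, time stands still between calls to the robot, and variables do not carry over. Pictures are saved under pics/ and viewed, and the job is handed in when it is done.

```bash
mkdir -p pics; ls; python3 - <<'E'
from station import *
import cv2
o=get_obs();print(o)
for n in ("scene","top","wrist"):
    im=get_image(n);cv2.imwrite(f"pics/a_{n}.png",im[:,:,::-1])
    print(n,get_calibration(n))
E
```

```text
pics
{'t': 0.0, 'joint_pos': array([-7.61572392e+01,  1.24760972e+01,  9.25276791e+01,  4.08787812e-04,
        7.51328755e+01, -6.42758890e+00]), 'qvel': array([ 0.01886629, -0.12579923, -0.0076066 , -0.01399544, -0.05980131,
       -0.05070883]), 'effort': array([ 5.64109723e-04, -3.96841908e+01, -3.03853369e+01, -6.37094354e-05,
        9.66790976e-03, -1.88645473e-07]), 'tcp_pos': array([ 216.36940031, -585.48917113,  229.98271713]), 'ee_rot': array([-1.79984310e+02,  1.35748674e-01, -6.97297370e+01]), 'wrist_force': array([-0.5496626 ,  0.30720656, -0.25322959]), 'moment': array([-0.04894079, -0.02361503, -0.00345814]), 'grip_width': 85.09695567651572}
scene {'fx': 456.8759636457273, 'fy': 456.8759636457273, 'cx': 277.6239035656712, 'cy': 201.07108127780134, 'R': array([[-0.83882481, -0.54439985,  0.00131855],
       [-0.36174176,  0.55556744, -0.74865728],
       [ 0.40683637, -0.62846927, -0.66295591]]), 't': array([476.66098059, 180.95072245, 725.711364  ])}
top {'fx': 508.1715307611626, 'fy': 508.1715307611626, 'cx': 282.94430622517325, 'cy': 209.87653602386285, 'R': array([[-1.12021378e-02, -9.99937121e-01,  5.16255568e-04],
       [-9.94742060e-01,  1.10913752e-02, -1.01809707e-01],
       [ 1.01797579e-01, -1.65402750e-03, -9.94803758e-01]]), 't': array([  17.22389819,  564.95326654, 1043.66108509])}
wrist {'fx': 356.96333879737347, 'fy': 356.96333879737347, 'cx': 287.64656331427307, 'cy': 201.90576137079762, 'mount': array([[ 9.99999809e-01,  2.83183660e-04,  5.48495901e-04,
         3.62693522e-01],
       [-4.20148680e-04,  9.63224712e-01,  2.68696814e-01,
        -6.79909663e+01],
       [-4.52234259e-04, -2.68696993e-01,  9.63224647e-01,
        -1.42713708e+02],
       [ 0.00000000e+00,  0.00000000e+00,  0.00000000e+00,
         1.00000000e+00]])}
```

View pics/a_scene.png

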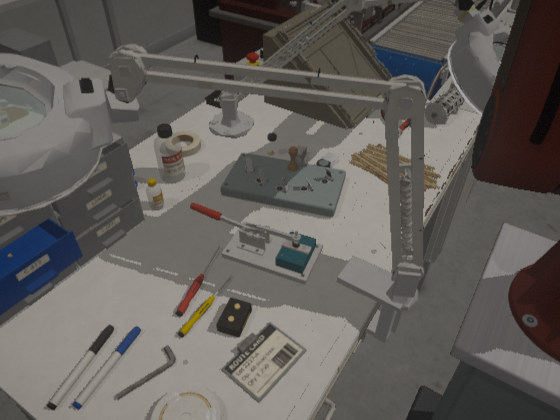

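View pics/a_top.png

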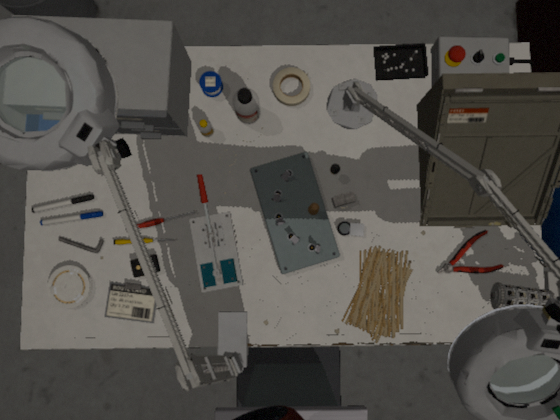

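View pics/a_wrist.png

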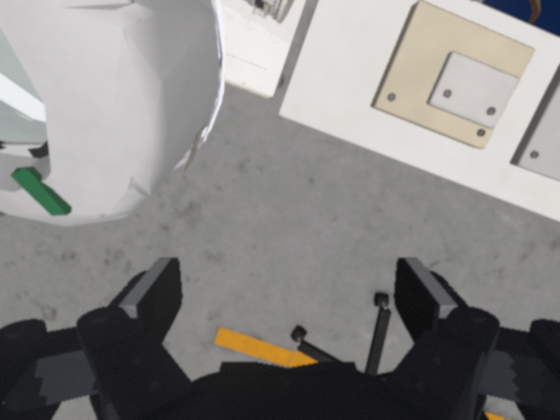

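```bash
python3 - <<'E'
import cv2
a=cv2.imread("pics/a_top.png")[135:290,235:385];cv2.imwrite("pics/c1.png",cv2.resize(a,None,fx=3.8,fy=3.8,interpolation=cv2.INTER_CUBIC))
a=cv2.imread("pics/a_scene.png")[135:220,210:360];cv2.imwrite("pics/c2.png",cv2.resize(a,None,fx=5,fy=5,interpolation=cv2.INTER_CUBIC))
E
```

```text
(no output)
```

View pics/c1.png

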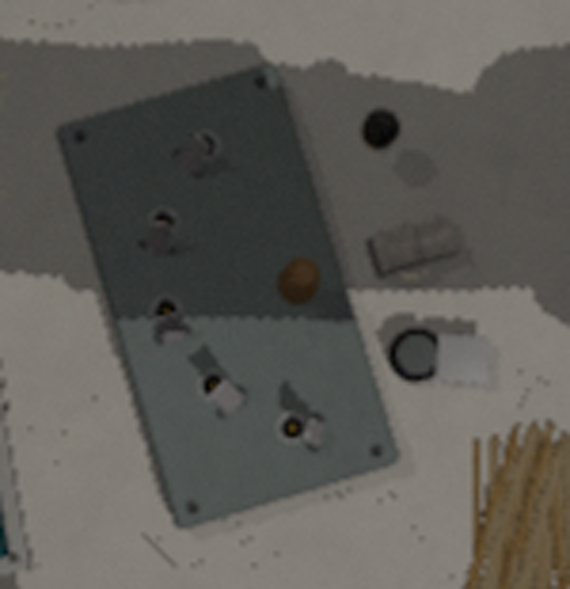

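View pics/c2.png

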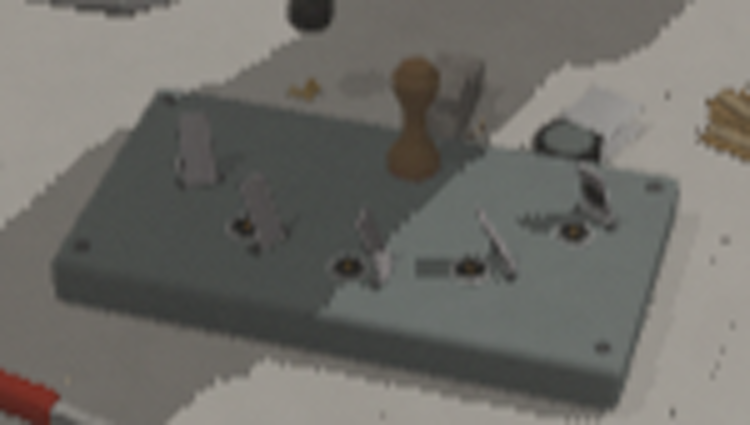

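```bash
cat > h.py <<'E'
import numpy as np
from scipy.optimize import least_squares
def proj(c,P):
    P=np.atleast_2d(P)@np.array(c["R"]).T+np.array(c["t"])
    return np.c_[c["fx"]*P[:,0]/P[:,2]+c["cx"],c["fy"]*P[:,1]/P[:,2]+c["cy"]]
def ray(c,u,v,z):
    R=np.array(c["R"]);C=-R.T@np.array(c["t"])
    d=R.T@np.array([(u-c["cx"])/c["fx"],(v-c["cy"])/c["fy"],1]);return C+d*(z-C[2])/d[2]
A=np.radians([-60,-30,0,30,60])
SOCK=np.c_[95*np.sin(A),-65+95*np.cos(A),np.full(5,26.)]
COR=np.array([[118,60,26],[118,-70,26],[-118,-70,26],[-118,60,26.]])
def tw(p,P):
    c,s=np.cos(p[2]),np.sin(p[2]);P=np.atleast_2d(P)
    return np.c_[p[0]+c*P[:,0]-s*P[:,1],p[1]+s*P[:,0]+c*P[:,1],P[:,2]]
E
python3 - <<'E'
from h import *
from station import *
T=get_calibration("top");S=get_calibration("scene")
ct=np.array([[60,130],[275,68],[395,462],[182,525]])/3.8+[235,135]
st=np.array([[163,220],[167,308],[213,385],[293,428]])[::-1]/3.8+[235,135]
cs=np.array([[57,265],[160,92],[680,183],[620,378]])/5+[210,135]
ss=np.array([[573,231],[469,267],[347,266],[243,227]])/5+[210,135]
def run(use):
    def f(p):
        r=[]
        if 't' in use: r+=[proj(T,tw(p,COR))-ct, proj(T,tw(p,SOCK[:4]))-st]
        if 's' in use: r+=[proj(S,tw(p,COR))-cs, proj(S,tw(p,SOCK[:4]))-ss]
        return np.concatenate(r).ravel()
    r=least_squares(f,[450,-30,0.3]);print(use,r.x[:2],np.degrees(r.x[2]));print(np.round(r.fun.reshape(-1,2),1).tolist())
    return r.x
for u in('t','s','ts'):p=run(u)
np.save("pose0.npy",p);print(tw(p,SOCK).round(1))
for z in (0,200,400,500): print(z,[ray(T,u,v,z).round() [:2] for u,v in((350,100),(487,180),(510,360),(190,370),(100,150))])
for n in("magnifier","magnifier_b"):
    for d in spot_in(n,"top"): print(n,d)
for n in("stamp","vial","gauge_block","loupe"):
    d=spot_in(n,"top")
    for e in d[:2]: print(n,e['score'],np.round(e['extent']),ray(T,*e['extent'][:2],20).round())
for i in range(5): print([ (round(e['score'],2),np.round(e['extent']).tolist()) for e in spot_in(f"socket_{i}","top")[:2]])
print(get_obs()['t'])
E
```

```text
t [559.31062953  -9.33027783] 16.0529197990222
[[-1.1, -1.3], [0.5, -2.1], [1.8, 0.2], [-1.5, 1.5], [-0.3, -0.0], [0.2, 0.2], [0.0, 0.6], [0.4, 0.7]]
s [556.98938739  -5.78862118] 16.351304494334002
[[-2.1, -0.6], [-0.6, -2.0], [0.7, -1.4], [0.6, -0.4], [0.2, 1.0], [0.4, 1.1], [0.2, 0.8], [0.6, 0.5]]
ts [558.57039227  -8.27149258] 16.16010523316007
[[-1.7, -0.8], [-0.1, -1.8], [1.4, 0.4], [-1.9, 1.9], [-0.7, 0.3], [-0.3, 0.5], [-0.5, 1.0], [-0.1, 1.1], [-2.0, -1.7], [-0.3, -2.8], [0.6, -2.1], [0.3, -1.3], [0.1, 0.1], [0.3, 0.2], [0.2, -0.1], [0.6, -0.4]]
[[484.4 -48.   26. ]
 [508.1  -4.9  26. ]
 [550.2  20.5  26. ]
 [599.4  21.5  26. ]
 [642.5  -2.2  26. ]]
0 [array([ 811., -141.]), array([ 629., -435.]), array([ 245., -463.]), array([232., 210.]), array([705., 411.])]
200 [array([ 746., -113.]), array([ 597., -353.]), array([ 284., -376.]), array([273., 174.]), array([659., 338.])]
400 [array([682., -85.]), array([ 566., -272.]), array([ 322., -290.]), array([314., 138.]), array([614., 265.])]
500 [array([649., -71.]), array([ 550., -231.]), array([ 341., -246.]), array([334., 120.]), array([591., 229.])]
stamp 0.52 [315. 209.  12.  18.] [566. -58.  20.]
stamp 0.39 [279. 220.   7.   8.] [544.  19.  20.]
vial 0.5 [335. 172.  11.   5.] [ 647. -101.   20.]
gauge_block 0.64 [342. 199.  23.  18.] [ 587. -114.   20.]
loupe 0.68 [350. 230.  28.  17.] [ 522. -132.   20.]
loupe 0.33 [294. 212.  90. 124.] [562. -13.  20.]
[(0.78, [295.0, 211.0, 92.0, 126.0])]
[(0.78, [295.0, 211.0, 92.0, 126.0])]
[(0.78, [295.0, 211.0, 92.0, 126.0])]
[(0.78, [295.0, 211.0, 92.0, 126.0])]
[(0.78, [295.0, 211.0, 92.0, 126.0])]
0.7
```

```bash
python3 - <<'E'
from h import *
import station
from station import *
import cv2
T=get_calibration("top");S=get_calibration("scene");W=get_calibration("wrist")
print([n for n in dir(station) if not n.startswith('_')], getattr(station,'grasp_offset',None))
o=get_obs();print(o['t'])
from scipy.spatial.transform import Rotation as Ro
X=np.eye(4);X[:3,:3]=Ro.from_euler('xyz',o['ee_rot'],degrees=True).as_matrix();X[:3,3]=o['tcp_pos']
M=X@np.array(W["mount"]);Wc=dict(W,R=M[:3,:3].T,t=-M[:3,:3].T@M[:3,3])
print("wristcam",M[:3,3].round(),M[:3,2].round(2))
for z in(100,200,300,400,500,600):
    Q=ray(T,510,360,z); print(z,Q.round(),proj(S,Q).round(),proj(Wc,Q).round())
for nm,P in dict(el=[584,-305,290],mid=[699,-225,190],foot=[811,-141,0],bel=[340,115,530],bend=[645,240,540]).items(): print(nm,proj(T,P).round(),proj(S,P).round())
for z in(100,200,300,400):
  print(z,ray(Wc,220,60,z).round(),ray(Wc,130,210,z).round(), ray(T,450,360,z).round(),ray(T,500,415,z).round(),)
a=cv2.imread("pics/a_scene.png")[0:150,380:560];cv2.imwrite("pics/c3.png",cv2.resize(a,None,fx=4,fy=4))
E
```

```text
['Unreachable', 'get_calibration', 'get_image', 'get_obs', 'goto', 'grasp_offset', 'grip', 'move_j', 'move_l', 'regions_of', 'sign_off', 'solve_ik', 'spot_in', 'wait'] 18.700000000000003
0.7
wristcam [ 280. -563.  374.] [-0.25 -0.09 -0.96]
100 [ 264. -420.  100.] [[492. 102.]] [[91. 52.]]
200 [ 284. -376.  200.] [[492.  65.]] [[-128.  -66.]]
300 [ 303. -333.  300.] [[493.  21.]] [[-1394.  -744.]]
400 [ 322. -290.  400.] [[493. -33.]] [[1702.  915.]]
500 [ 341. -246.  500.] [[ 493. -100.]] [[880. 475.]]
600 [ 361. -203.  600.] [[ 494. -187.]] [[695. 375.]]
el [[480. 179.]] [[350.   3.]]
mid [[412. 126.]] [[283.  50.]]
foot [[350. 100.]] [[227. 125.]]
bel [[189. 370.]] [[412. -84.]]
bend [[79. 95.]] [[  92. -107.]]
100 [ 291. -508.  100.] [ 159. -474.  100.] [ 266. -305.  100.] [ 163. -395.  100.]
200 [ 287. -528.  200.] [ 203. -506.  200.] [ 285. -273.  200.] [ 193. -354.  200.]
300 [ 283. -548.  300.] [ 248. -539.  300.] [ 304. -241.  300.] [ 222. -313.  300.]
400 [ 279. -568.  400.] [ 292. -572.  400.] [ 323. -209.  400.] [ 251. -272.  400.]
```

View pics/c3.png

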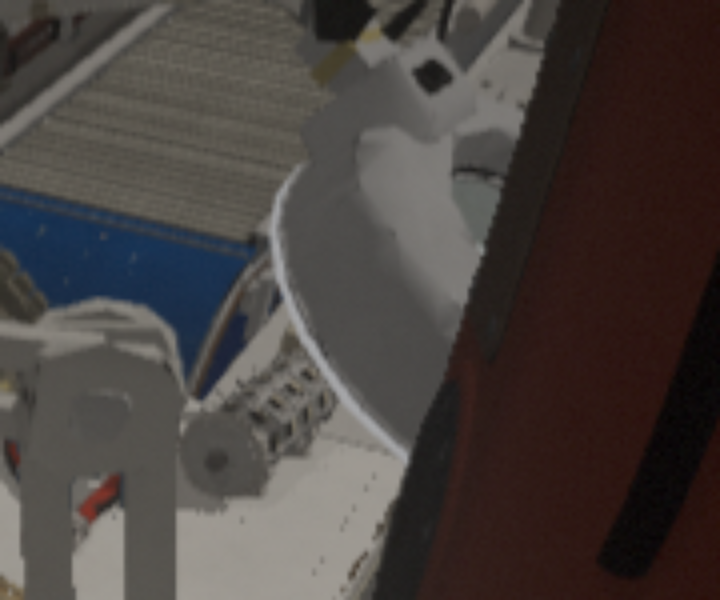

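```bash
python3 - <<'E'
from h import *
from station import *
T=get_calibration("top");S=get_calibration("scene")
def tri(a,b):
    r=least_squares(lambda P:np.r_[proj(T,P)[0]-a,proj(S,P)[0]-b],[400,0,200.]);return r.x.round(),np.abs(r.fun).max().round(1)
print('elb',tri((187,375),(405,88)),'foot',tri((232,340),(405,290)),'boomend',tri((104,150),(128,70)))
print('mag elbow',tri((487,180),(330,0)))
print('mag head hub',tri((545,310),(487,20)), 'head left edge',tri((452,350),(448,50)),'centre',tri((512,360),(500,55)))
E
```

```text
elb (array([303., 147., 373.]), np.float64(0.9)) foot (array([265., 111.,  -1.]), np.float64(13.5)) boomend (array([619., 270., 362.]), np.float64(2.5))
mag elbow (array([ 599., -309.,  290.]), np.float64(14.7))
mag head hub (array([ 356., -412.,  269.]), np.float64(15.8)) head left edge (array([ 330., -251.,  267.]), np.float64(12.7)) centre (array([ 283., -370.,  225.]), np.float64(4.2))
```

```bash
python3 - <<'E'
from h import *
from station import *
import cv2
p=np.load("pose0.npy")
q=solve_ik([300,-520,470],[180,0,-69.7]);print(q)
q=solve_ik([216.5,-586.3,470],[180,0,-69.7]);print(q)
for a in(-86,-60,0,60,78):
    P=tw(p,[95*np.sin(np.radians(a)),-65+95*np.cos(np.radians(a)),36])[0]
    yaw=np.degrees(p[2])-a
    for z in(36,450): print(a,P.round(),solve_ik([P[0],P[1],z],[180,0,yaw]))
E
```

```text
[-6.67143898e+01  4.52016925e+00  7.64374832e+01 -2.54444375e-14
  9.90423476e+01  2.98561021e+00]
[-7.61632441e+01  7.68508987e+00  7.29996943e+01 -2.54444375e-14
  9.93152158e+01 -6.46324406e+00]
-86 [484. -91.  36.] [ -18.79586779   11.75867309  117.26650012    0.           50.97482679
 -120.95597302]
-86 [484. -91.  36.] [ -18.79586779   -9.33565516   91.86628447    0.           97.46937069
 -120.95597302]
-60 [484. -48.  36.] [-1.39240469e+01  1.11727576e+01  1.17986724e+02 -2.54444375e-14
  5.08405186e+01 -9.00841521e+01]
-60 [484. -48.  36.] [-1.39240469e+01 -1.00353197e+01  9.24705742e+01 -2.54444375e-14
  9.75647455e+01 -9.00841521e+01]
0 [550.  21.  36.] [-5.16574362e+00  1.78627407e+01  1.09393377e+02 -2.54444375e-14
  5.27438826e+01 -2.13258489e+01]
0 [550.  21.  36.] [-5.16574362e+00 -1.87905772e+00  8.49995454e+01 -2.54444375e-14
  9.68795123e+01 -2.13258489e+01]
60 [642.  -2.  36.] [-6.44965919e+00  2.70999644e+01  9.63317670e+01 -2.54444375e-14
  5.65682686e+01  3.73902356e+01]
60 [642.  -2.  36.] [-6.44965919e+00  9.84430220e+00  7.26176683e+01 -2.54444375e-14
  9.75380295e+01  3.73902356e+01]
78 [660. -26.  36.] [-8.32292939e+00  2.89474467e+01  9.35761860e+01 -2.54444375e-14
  5.74763673e+01  5.35169654e+01]
78 [660. -26.  36.] [-8.32292939e+00  1.22406172e+01  6.98494596e+01 -2.54444375e-14
  9.79099231e+01  5.35169654e+01]
```

```bash
python3 - <<'E'
from h import *
from station import *
import cv2
p=np.load("pose0.npy")
move_l([216.5,-586.3,480],speed=200)
grip(0,20)
def arc(a): return tw(p,[95*np.sin(np.radians(a)),-65+95*np.cos(np.radians(a)),36])[0], np.degrees(p[2])-a
P,y=arc(-86)
goto([P[0],P[1],460],[180,0,y])
o=get_obs();print(o['t'],o['tcp_pos'],o['ee_rot'],o['wrist_force'],o['grip_width'])
for n in("scene","top","wrist"):cv2.imwrite(f"pics/b_{n}.png",get_image(n)[:,:,::-1])
E
```

```text
4.8833 [483.81999175 -91.27241035 460.00426715] [-1.79997476e+02  1.75795448e-02  1.02091246e+02] [-0.36271199 -0.51354108 -0.5409508 ] 0.2779808212826449
```

View pics/b_scene.png

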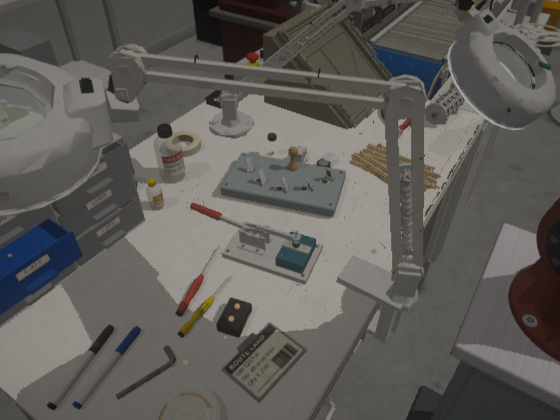

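View pics/b_top.png

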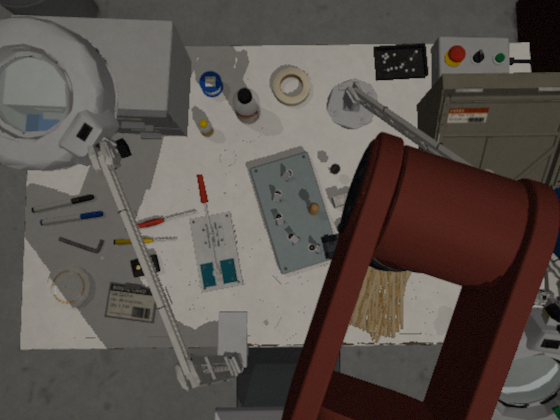

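View pics/b_wrist.png

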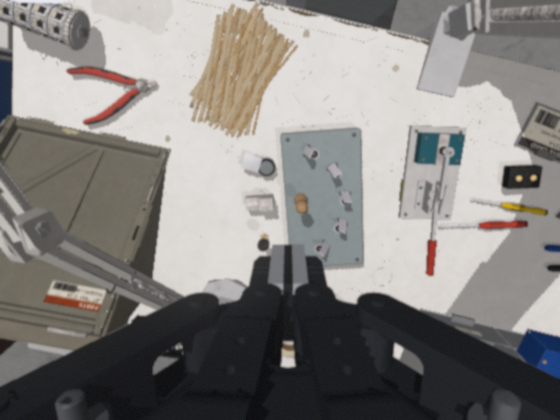

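```bash
python3 - <<'E'
import cv2
a=cv2.imread("pics/b_wrist.png")[115:275,235:385];cv2.imwrite("pics/c4.png",cv2.resize(a,None,fx=3.7,fy=3.7,interpolation=cv2.INTER_CUBIC))
E
```

```text
(no output)
```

View pics/c4.png

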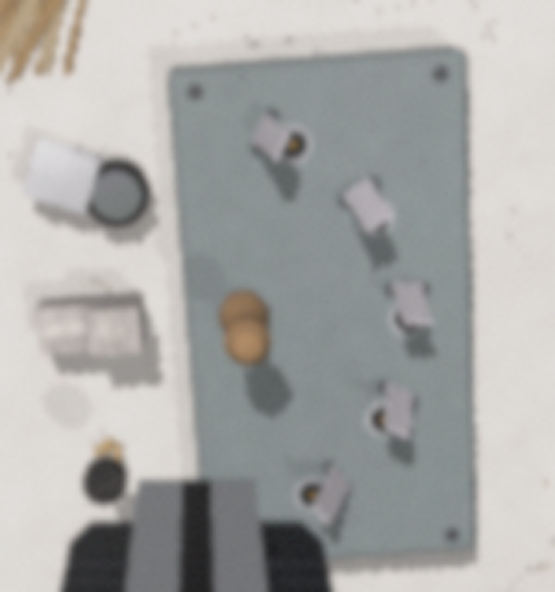

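```bash
cat >> h.py <<'E'
from scipy.spatial.transform import Rotation as Ro
def wcam(W,o):
    X=np.eye(4);X[:3,:3]=Ro.from_euler('xyz',o['ee_rot'],degrees=True).as_matrix();X[:3,3]=o['tcp_pos']
    M=X@np.array(W["mount"]);return dict(W,R=M[:3,:3].T,t=-M[:3,:3].T@M[:3,3])
E
python3 - <<'E'
from h import *
from station import *
p=np.load("pose0.npy")
W=wcam(get_calibration("wrist"),get_obs())
c=np.array([[475,553],[170,68],[465,48]])/3.7+[235,115];C=COR[[0,2,3]]
s=np.array([[294,144],[379,420],[311,493]])/3.7+[235,115];K=SOCK[[0,3,4]]
f=lambda p:np.concatenate([proj(W,tw(p,C))-c,proj(W,tw(p,K))-s]).ravel()
print(f(p).reshape(-1,2).round(1).tolist())
r=least_squares(f,p);print(r.x[:2],np.degrees(r.x[2]),p,r.fun.reshape(-1,2).round(1).tolist())
pn=(r.x+2*p)/3;np.save("pose1.npy",pn);print(pn,tw(pn,SOCK).round(),tw(r.x,SOCK).round())
E
```

```text
[[0.7, -1.1], [-0.8, -0.6], [1.3, -1.1], [-0.2, -1.0], [1.0, -1.3], [0.0, -0.8]]
[560.32643589  -8.49833152] 15.937808538541033 [ 5.58570392e+02 -8.27149258e+00  2.82047044e-01] [[0.0, -0.1], [-0.9, 0.3], [1.2, 0.1], [-0.4, -0.1], [0.5, -0.3], [-0.5, 0.1]]
[ 5.59155740e+02 -8.34710556e+00  2.80753774e-01] [[485. -48.  26.]
 [509.  -5.  26.]
 [551.  20.  26.]
 [600.  21.  26.]
 [643.  -2.  26.]] [[486. -48.  26.]
 [510.  -5.  26.]
 [552.  20.  26.]
 [601.  21.  26.]
 [644.  -3.  26.]]
```

```bash
python3 - <<'E'
from h import *
from station import *
import cv2
p=np.load("pose1.npy")
def arc(a,z): return tw(p,[95*np.sin(np.radians(a)),-65+95*np.cos(np.radians(a)),z])[0], np.degrees(p[2])-a
P,y=arc(-86,80); print(P)
move_l(P,[180,0,y],speed=250)
P,y=arc(-86,37)
move_l(P,[180,0,y],speed=80)
wait(.2)
o=get_obs();print(o['t'],P,o['tcp_pos'],o['ee_rot'],o['wrist_force'],o['grip_width'])
for n in("scene","top","wrist"):cv2.imwrite(f"pics/d_{n}.png",get_image(n)[:,:,::-1])
a=cv2.imread("pics/d_scene.png")[115:230,200:370];cv2.imwrite("pics/d_c.png",cv2.resize(a,None,fx=4.5,fy=4.5,interpolation=cv2.INTER_CUBIC))
E
```

```text
[484.27167104 -90.69322716  80.        ]
7.5833 [484.27167104 -90.69322716  37.        ] [484.90403156 -90.88975024  37.64696177] [1.79931338e+02 4.04814618e-02 1.02085226e+02] [-0.33830195  0.80479161  0.53810205] 0.11012732018895345
```

View pics/d_c.png

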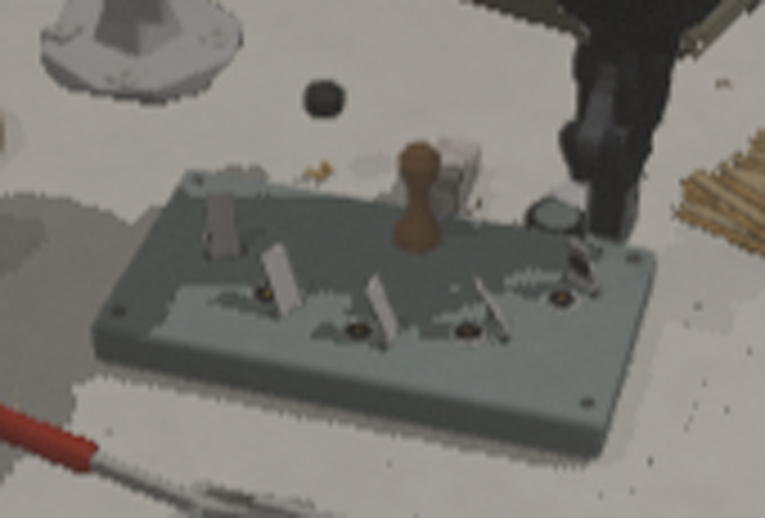

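View pics/d_wrist.png

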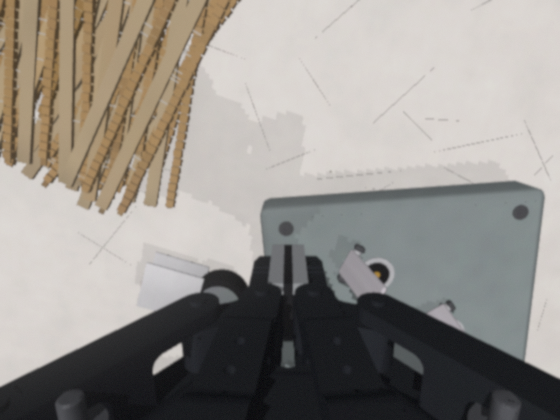

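View pics/d_top.png

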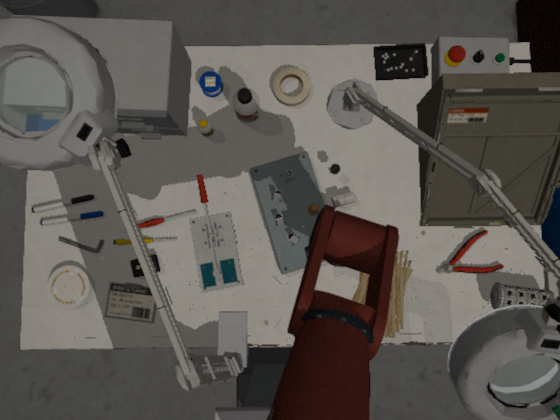

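```bash
cat > sw.py <<'E'
from h import *
from station import *
import cv2
p=np.load("pose1.npy")
def arc(a,z): return tw(p,[95*np.sin(np.radians(a)),-65+95*np.cos(np.radians(a)),z])[0], np.degrees(p[2])-a
def sweep(a0,a1,tag):
    n=int(np.ceil((a1-a0)/8))
    for a in np.linspace(a0,a1,n+1)[1:]:
        P,y=arc(a,36); move_l(P,[180,0,y],speed=60)
        o=get_obs(); f=o['wrist_force']; print(round(a),round(o['t'],2),(o['tcp_pos']-P).round(1),f.round(1))
        if np.linalg.norm(f)>8: print("FORCE");break
    for n in("scene","wrist"):cv2.imwrite(f"pics/{tag}_{n}.png",get_image(n)[:,:,::-1])
    a=cv2.imread(f"pics/{tag}_scene.png")[115:230,200:370];cv2.imwrite(f"pics/{tag}_c.png",cv2.resize(a,None,fx=4.5,fy=4.5,interpolation=cv2.INTER_CUBIC))
E
python3 -c "
from sw import *
sweep(-86,-54,'e')"
```

```text
-78 8.11 [0.  0.  0.1] [-0.5 -0.2 -0. ]
-70 8.48 [ 0.2 -0.3  0.1] [-0.4 -0.3 -0.3]
-62 8.86 [ 0.1 -0.3  0.1] [-0.6  0.6  0.2]
-54 9.23 [ 0.  -0.3  0. ] [-0.1  0.3  0.1]
```

View pics/e_c.png

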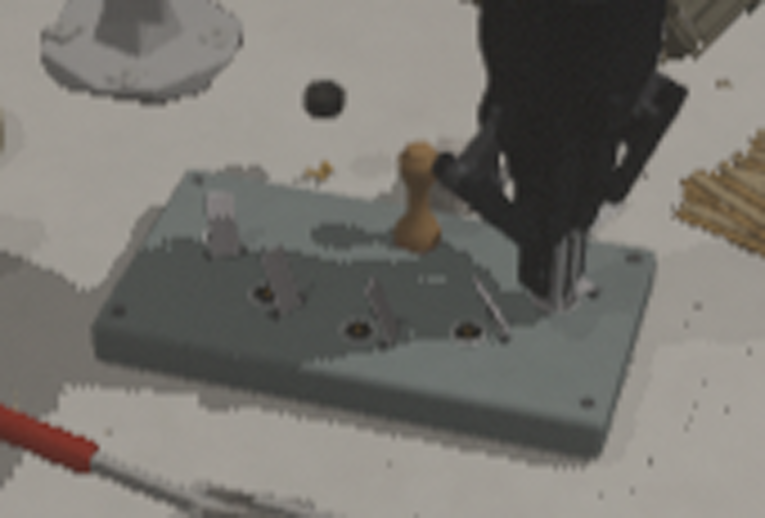

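View pics/e_wrist.png

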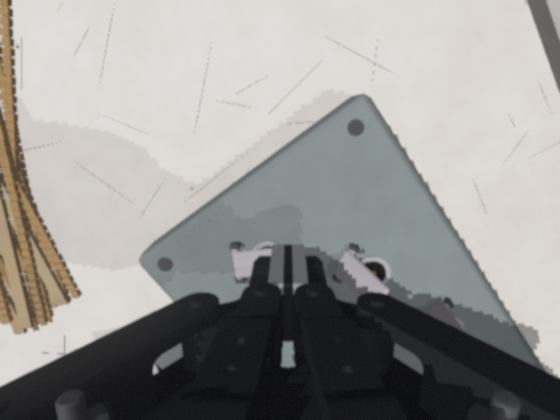

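```bash
python3 -c "
from sw import *
sweep(-54,72,'f')"
```

```text
-46 9.7 [-0.1 -0.2 -0. ] [-0.1 -0.2 -0.1]
-38 10.07 [-0.2 -0.3 -0. ] [0.3 0.2 1.1]
-30 10.43 [-0.3 -0.3 -0.1] [ 1.3 -0.4  0.5]
-22 10.8 [-0.4 -0.3 -0.1] [-0.6  0.7 -0.1]
-15 11.17 [-0.4 -0.2 -0.1] [-0.4  0.1  0.8]
-7 11.53 [-0.5 -0.2 -0.1] [-0.8  0.1  0.8]
1 11.9 [-0.5 -0.1 -0.1] [-0.1 -0.5 -0.4]
9 12.27 [-0.6 -0.1 -0.1] [-1.3  0.1 -0.2]
17 12.63 [-0.6 -0.  -0.1] [-0.1  0.3  0.2]
25 13.0 [-0.6 -0.  -0.1] [-0.7 -0.3  0.4]
33 13.37 [-0.6  0.  -0.1] [ 0.3 -1.1 -1.1]
40 13.73 [-0.6  0.1 -0.1] [-0.4 -0.7 -0.2]
48 14.1 [-0.6  0.2 -0.1] [-0.7 -0.3  0.2]
56 14.47 [-0.5  0.2 -0.1] [-0.2 -0.3  0.3]
64 14.83 [-0.5  0.3 -0.1] [-0.6  0.4  0.2]
72 15.2 [-0.4  0.3 -0.1] [-0.7 -0.8  0.5]
```

View pics/f_c.png

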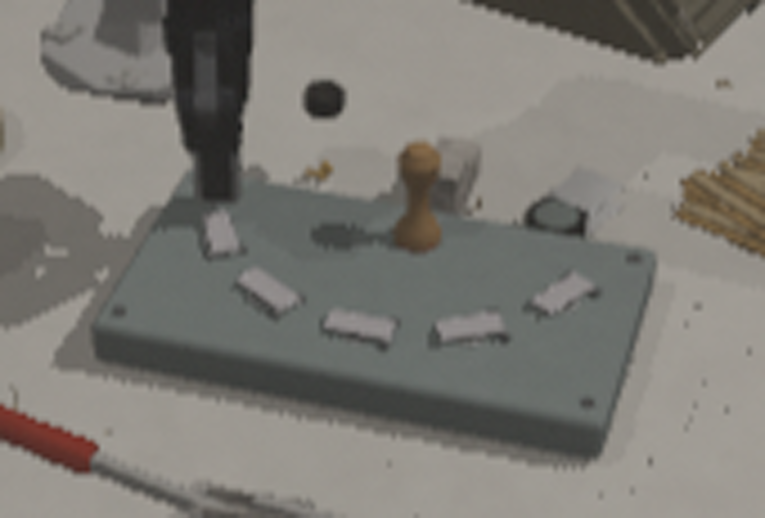

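View pics/f_wrist.png

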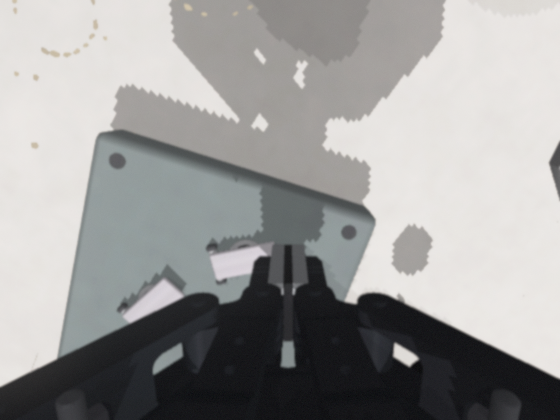

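All five covers look flat, with the block, stamp and small things unmoved. I'll retreat straight up, then check.

```bash
python3 -c "
from sw import *
P,y=arc(72,36)
move_l([P[0],P[1],150],speed=120)
wait(.3)
o=get_obs();print(o['t'],o['tcp_pos'],o['wrist_force'])
for n in('scene','top'):cv2.imwrite(f'pics/g_{n}.png',get_image(n)[:,:,::-1])
a=cv2.imread('pics/g_scene.png')[115:230,200:370];b=cv2.imread('pics/d_scene.png')[115:230,200:370]
cv2.imwrite('pics/g_c.png',cv2.resize(cv2.vconcat([a,b]),None,fx=2.5,fy=2.5,interpolation=cv2.INTER_CUBIC))"
```

```text
16.7 [655.46594905 -17.54168027 149.22254271] [0.99820578 0.5144234  0.12147776]
```

View pics/g_c.png

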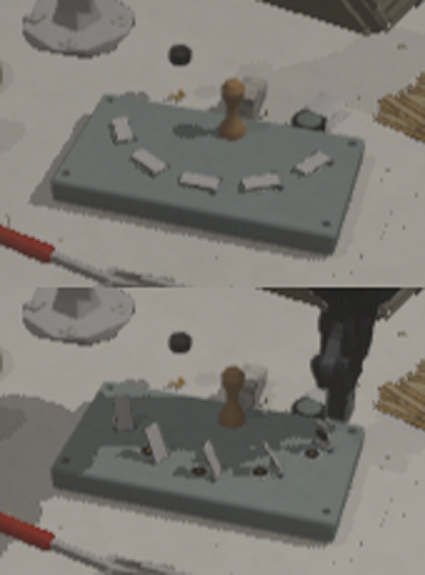

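The two pictures match: the block, stamp, vial, step block and loupe sit at the same pixels before and after. All five covers lie flat and the arm is clear.

```bash
python3 -c "
from station import *
print(sign_off())"
```

```text
the job is handed in; nothing more can be done
None
```

All five covers are folded flat, in order from the near end to the far end, and the job is handed in. No verdict came back.

- **Finding the block:** I located it from its deck corners and socket centres in the top, scene and wrist pictures. The separate estimates agreed within about 4 mm. The rough height estimates for the lamp parts had larger errors, up to 16 pixels, so I passed over the right-hand lamp with a wide margin.
- **The sweep:** I closed the fingers and ran them along the arc about 10 mm above the deck. Wrist force readings, taken between the short moves, stayed under about 2 N, and tracking error stayed under 1 mm.
- **Last checks:** After lifting the fingers to about 150 mm, the scene picture showed all five covers flat. The block, stamp, vial, step block and loupe looked unmoved next to the earlier picture; I judged this by eye and did not measure it. The arm was touching nothing at about 17 s of the 51 s allowed. No check failed or disagreed.

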